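# Lay a standing carton on the roller track, label up, and run it home

## Task

Push the green-banded carton, standing on the table, squarely up against the low sill of the roller track; then, pushing high, tip it over the sill so that it lies label up on the rollers. Run it along the track and press it firmly home for a moment against the yellow end stop, and leave it lying there square and tight against it. Do not dent the carton by pushing too hard, and leave everything else on the table alone.

Things in the scene. Friction and masses are not known exactly. Their poses are not given: they have to be found in the camera images.
- carton: green-banded rigid cardboard carton, 90 mm thick (its x), 110 mm wide (y), 170 mm tall (z), 0.45 to 0.85 kg, too thick to grasp. Origin: centre of its underside as it stands at the start, z up. The face at x = +45 mm faces the sill, the face at x = -45 mm bears the white label and faces away. It dents if the robot pushes on it with more than 20 N; a firm press is 5 to 15 N held for about 0.5 s.
- carton_mid (a point): the middle of that carton (85 mm from its origin along its z). At the start the carton stands 20 to 60 mm short of the sill, up to 8 mm off the track's centre line and up to 0.15 rad out of square. Friction on the table is about 0.35 to 0.55, so pushed high away from the sill it topples too soon; pushed low (some 50 mm up) it slides.
- track: gravity roller track, fixed: blue side channels (inner faces at y = +-73 mm, outer +-85 mm, tops at z = 42 mm, x = 0 to 360 mm) and 8 free rollers 22 mm in diameter at x = 36 to 232 mm, tops at z = 26 mm. Origin at table height, middle of the outer face of the entry sill; x along the track in the direction of travel, y left of travel, z up. The carton starts at negative x.
- sill (a point): middle of the top outer edge of the entry sill, 25 mm above the table: the low stop over which the carton tips. The sill is a fixed steel bar across the whole entry, x = 0 to 20 mm on the track. Tipped over it, the carton drops with its face on sill and rollers (z = 26 mm, its top then at 116 mm), its rear end overhanging the sill by some 40 to 80 mm.
- stop: yellow steel end stop across the track, clamped hard to it (rigid, does not give); where it is clamped differs each time, 265 to 310 mm from the sill's outer face. Origin: middle of the lower edge of its striking face, 29 mm above the table; axes as the track's; the face is the plane x = 0 here, 142 mm wide and 85 mm high.
- blue_carton: bystander: a carton like the other with a blue band, standing on the table; origin at the centre of its underside
- tin: bystander: food tin with yellow label, 73 mm in diameter, 108 mm tall; origin at the centre of its underside
- jar: bystander: jar with red lid, 70 mm in diameter, 120 mm tall; origin at the centre of its underside
- red_tin: bystander: food tin with red label, 73 mm in diameter, 108 mm tall; origin at the centre of its underside
- meal1: bystander: foil meal dish on a white foam tray, 150 x 210 x 34 mm; origin at the centre of its underside
- meal2: bystander: a second such meal dish on its tray
- ladle: bystander: steel serving spoon lying on the table, 260 mm long
Not all that is in view belongs to the job. What is shaped like the carton but purple is not meant.

How it is judged:
By the outcome, as a careful person would: the job done as asked, in the order asked, and still so for the second after the job is handed in, with the robot touching nothing.
It also fails if it takes over 72 s, if anything falls off the work surface, if the arm or the gripper's body presses on something with over 40 N, if the wrist force passes 120 N, or if a joint passes its speed limit or range.

## Robot

A 6-joint arm with a two-finger parallel gripper is mounted at the origin on the work surface. World frame = base frame: x ahead of the robot, y to its left, z up, the work surface at z = 0. Lengths are in m, angles in degrees, forces in N, time in s.
With the tool pointing down it reaches from about 0.4 to 0.825 m from the base axis. Payload 7 kg.
Tool frame: the origin (TCP) lies on the front face of the gripper's body, between the roots of the fingers; the fingertips stand 66 mm ahead of it and the grasp point (between the pads) lies 47 mm ahead of it; z points along the fingers, y is the line along which they close (so a half turn about z gives the same grasp; the last joint's range is limited). The gripper opens to 88 mm and grips with 3 to 60 N. Pads are 19 mm wide; open, the fingers measure 130 mm over their backs; the gripper's body (78 mm by 193 mm) begins 47 mm behind the grasp point.
Start: joints at [80.678, 20.546, 0.682, 0, -70.136, -16.507], TCP at [0.294, 0.608, 0.292] pointing down, gripper open.
Joint ranges: [-176.03, 176.03], [-82.01, 121.73], [-58.28, 71.71], [-173.87, 95.51], [-174.79, -0.11], [-173.66, 173.66]. Speed limits (degrees/s): [136.94, 136.94, 172.46, 180, 180, 180].

## Interface

Orientations are given as [roll, pitch, yaw] about the fixed x, y, z axes, in that order (R = Rz(yaw) Ry(pitch) Rx(roll)).
In Python, from plant import ctrl gives the robot as it stands.
- The arm moves only by the tool send_rows, never from a script. Its argument "deltas" is a list of rows, each a list of 2 entries, a list of its own where there are three numbers: the shift along the tool's x, y, z each as a share of 800 mm, from -1 to 1, then the turn about the tool's z as a share of 90 degrees, from -1 to 1. A call has exactly 5 rows; each row is the pose to reach, as a shift and turn from the pose commanded when the call began, along the tool's axes at that moment; what a row does not reach only later rows make up. A row lasts 1/12 s, in which the tool goes at most 41.7 mm and 7.16 degrees, less where a joint would pass 70% of its speed; a pose out of reach is approached as far as the arm can. A call with a number of a shift or a turn outside -1 to 1 is refused whole. A call with a gripper value outside its range is refused whole. "gripper" is the opening, from 0 (shut) to 1 (fully open), set as the call begins (left out, the last holds). The fingers move at their own pace and stop on an object; the grip force is fixed at half the most. Time passes only in rows, so rows that repeat a pose let the fingers close, or fill a call up. It gives the time, the measured TCP pose, the force, the opening and the grip force at its end, in the units of the state.
- ctrl.get_obs(): the state, without advancing time (a new reading comes with each control period).
- ctrl.snapshot(name): name is "scene" or "top" or "wrist"; returns a dict with "color" (480x640x3 uint8, red, green, blue), "vertical_fov" (degrees; the focal length in pixels is half the picture's height over the tangent of half this angle, whatever the lens; pixels are square), "cx", "cy" (the principal point, pixels), "rvec" (rotation vector, rad) and "tvec" (3), from world to camera coordinates, as OpenCV has them. Camera axes: x right, y down, z forward; pixel columns grow to the right and rows downward; lengths in m; the calibration is good to about 2 mm. A picture is of the moment at which its call begins. There is no depth.
- ctrl.close_job(): hands the job in; it is judged then, once.
Trained networks look in a picture, given as the dict that the camera call returned (one of the last four; its "shot" number tells which), for a name from the list of things; names that differ only in an ending like _2 or _b are one class to them, and where a whole thing is asked for, a point or a joint stands for the part that bears it (a point fixed in the world has none). Each returns a list of dicts, best first, with "conf" (0 to 1); they miss things now and then, are a little off and sometimes report something else, mostly with a low value. They report only what shows in the picture. A call takes as long as a camera call. They do not tell look-alikes from the thing itself.
- ctrl.boxes_of(picture, thing): "xy" ([column, row] as shares, 0 to 1, of the picture: columns of its width, rows of its height, amid what is visible of it).
- ctrl.cut_out(picture, thing): "pixels" (480x640 bool, what is visible of it) and "xy" ([column, row] as shares, 0 to 1, of the picture: columns of its width, rows of its height, amid what is visible of it).
The state is a dict: "clock": time; "joint_pos": joint angles; "qvel": joint speeds; "tau": joint torques, N m; "tool_pos": TCP position; "orientation": TCP orientation; "force": force on the tool from outside, world axes, zero at the start; "moment": the same for the moment, N m; "opening": finger opening in m; "gripper_force": force on a finger pad.
Only numpy, scipy, OpenCV 4.12 (cv2) and the standard library are available. Lean on these libraries where they do the work, as an engineer would, in place of code of your own. Each camera call takes 0.05 s, during which the arm holds its last target. There are 200 camera calls.

## Working session

There is one attempt and no reset: what is moved stays moved. The work goes in short steps, Python scripts to look and compute and a tool call to move; the robot and the scene stay as the last step left them, time stands still between calls to the robot, and variables do not carry over. Pictures are saved under pics/ and viewed, at most 10 in all, crops included, and the job is handed in when it is done.

Besides the shell and the picture viewer there is one more tool, called after ">>>" as name(argument=value, ...), one argument or row to a line, values as JSON. send_rows: Moves the arm, as the interface text tells. Shift numbers are shares of 800 mm and turn numbers shares of 90 degrees, none past 1 either way. Its arguments: {"type":"object","properties":{"deltas":{"type":"array","items":{"type":"array"}},"gripper":{"type":"number"}},"required":["deltas"]}

```bash
ls; mkdir -p pics; python3 - <<'E'
from plant import ctrl
import cv2
o=ctrl.get_obs();print(o)
for n in("scene","top"):
    s=ctrl.snapshot(n);cv2.imwrite(f"pics/{n}0.png",s["color"][:,:,::-1])
    print(n,s["vertical_fov"],s["cx"],s["cy"],s["rvec"],s["tvec"],s["shot"])
    for t in("carton","track","stop","blue_carton"):
        print(t,[(round(d["conf"],2),round(d["xy"][0]*640),round(d["xy"][1]*480)) for d in ctrl.boxes_of(s,t)])
E
```

```text
pics
{'clock': 0.0, 'joint_pos': array([ 8.06770044e+01,  2.05923123e+01,  6.34741733e-01, -2.08167570e-02,
       -7.01362303e+01, -1.65081725e+01]), 'qvel': array([ 0.02367897, -0.0024216 ,  0.0286519 ,  0.01891066, -0.06591846,
       -0.0352169 ]), 'tau': array([ 8.55449780e-04, -5.82713163e+01,  2.93062466e+01,  6.99744925e+00,
        7.11334185e-03, -1.50826386e-04]), 'tool_pos': array([0.2939452 , 0.60721767, 0.29121786]), 'orientation': array([ 1.79904505e+02, -7.89398912e-03, -2.58382508e+01]), 'force': array([-0.05876715,  0.36427036,  1.43852497]), 'moment': array([ 0.06483587, -0.02937267, -0.00200289]), 'gripper_force': 0.0, 'opening': 0.08760405549301267}
scene 42.854816932287356 310.72095257709725 239.07560435111455 [ 2.79201586  0.4013565  -0.05314304] [-0.55374691 -0.10357546  1.98384094] 1
carton [(0.77, 294, 284), (0.68, 302, 362)]
track [(0.78, 322, 225)]
stop [(0.67, 344, 183), (0.51, 372, 243)]
blue_carton [(0.58, 373, 241)]
top 57.680747384528466 325.32283866643843 235.1325638886226 [ 2.16060055 -2.1218238   0.16787162] [-0.02233555  0.57778413  1.04273279] 2
carton [(0.78, 378, 239), (0.74, 468, 208), (0.64, 155, 217)]
track [(0.56, 274, 233)]
stop [(0.91, 217, 221)]
blue_carton [(0.56, 295, 159)]
```

View pics/scene0.png

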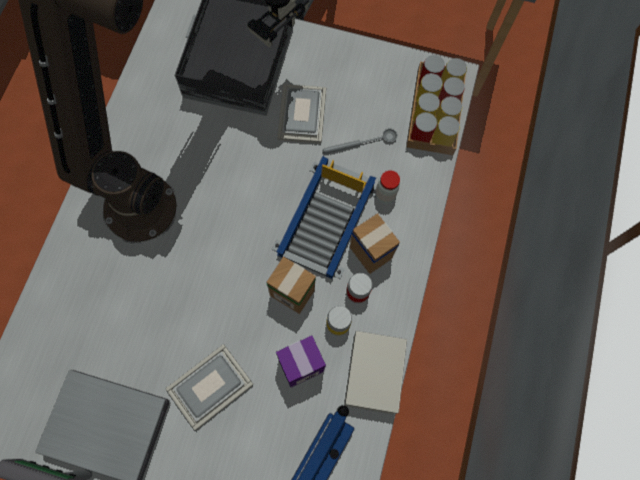

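View pics/top0.png

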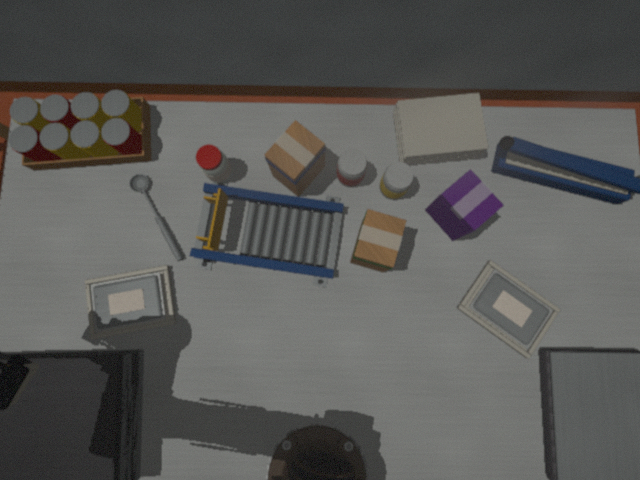

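The scene picture shows the green-banded carton candidate at (292,284), the blue one at (375,243) and the purple one at (301,361). In the top picture they are at (379,239), (296,158) and (465,205). The one at top (379,239) fits: it stands just short of the sill, on the track's centre line. I'll confirm with an enlarged crop.

```bash
python3 - <<'E'
import cv2
a=cv2.imread("pics/top0.png")[165:295,185:420]
a=cv2.convertScaleAbs(cv2.resize(a,None,fx=3.4,fy=3.4,interpolation=cv2.INTER_CUBIC),alpha=1.5)
b=cv2.imread("pics/scene0.png")[255:315,255:325]
cv2.imwrite("pics/c1.png",a)
s=cv2.imread("pics/scene0.png")[150:320,255:405]
cv2.imwrite("pics/c2.png",cv2.convertScaleAbs(cv2.resize(s,None,fx=3.5,fy=3.5,interpolation=cv2.INTER_CUBIC),alpha=1.5))
E
```

```text
(no output)
```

View pics/c1.png

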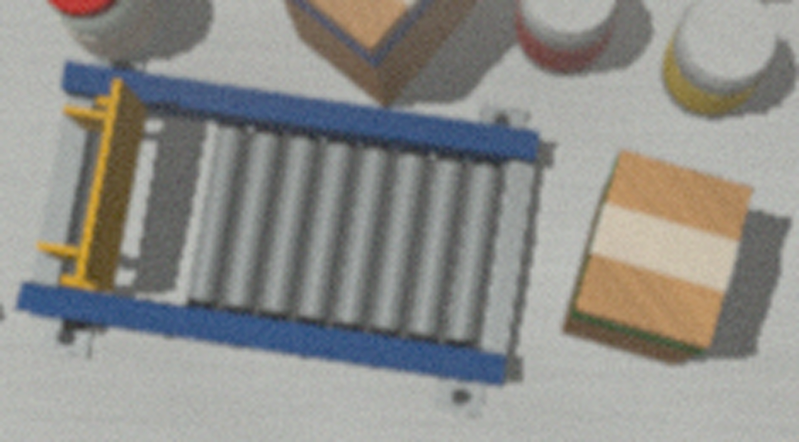

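View pics/c2.png

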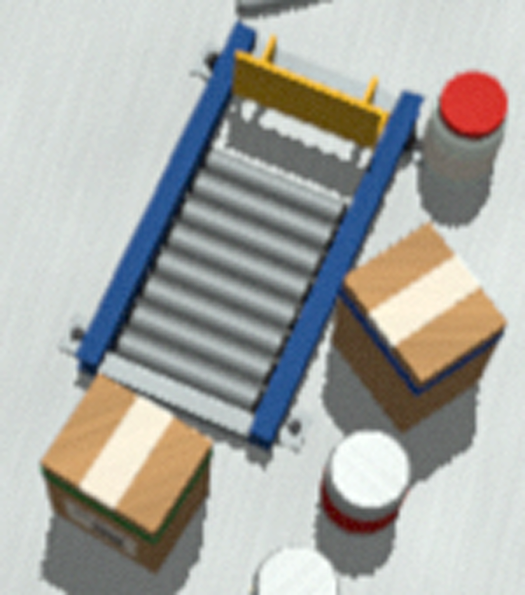

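The crops show the carton at the sill with a green band and its label on the side facing away, so it is the one meant. Now I'll measure the track, stop and carton from the crop corners.

```bash
cat > h.py <<'E'
import numpy as np,cv2
def cam(s):
    f=240/np.tan(np.radians(s["vertical_fov"])/2)
    K=np.array([[f,0,s["cx"]],[0,f,s["cy"]],[0,0,1]]);R=cv2.Rodrigues(np.array(s["rvec"],float))[0]
    return K,R,np.array(s["tvec"],float).reshape(3)
def back(s,uv,z):
    K,R,t=cam(s);d=R.T@np.linalg.solve(K,np.array([uv[0],uv[1],1.]));c=-R.T@t
    return (c+d*(z-c[2])/d[2])
def rigid(P,W): # 2D: W=R P + t
    P,W=np.array(P),np.array(W);p,w=P.mean(0),W.mean(0);A=P-p;B=W-w
    a=np.arctan2((A[:,0]*B[:,1]-A[:,1]*B[:,0]).sum(),(A*B).sum())
    R=np.array([[np.cos(a),-np.sin(a)],[np.sin(a),np.cos(a)]]);t=w-R@p
    return a,t,R,(P@R.T+t-W)
E
python3 - <<'E'
from h import *
from plant import ctrl
s=ctrl.snapshot("top")
px=lambda c,o=(185,165),k=3.4:((c[0]+.5)/k-.5+o[0],(c[1]+.5)/k-.5+o[1])
W=lambda c,z:back(s,px(c),z)[:2]
tr=[((508,357),(0,.073)),((503,384),(0,.085)),((540,131),(0,-.085)),((532,159),(0,-.073)),((65,62),(.36,-.085)),((66,92),(.36,-.073)),((20,284),(.36,.073)),((18,308),(.36,.085))]
a,t,R,e=rigid([p for _,p in tr],[W(c,.042) for c,_ in tr]);print("track yaw",np.degrees(a),t,"res mm",(e*1e3).round(1).tolist())
ct=[((620,150),(.045,-.055)),((752,186),(-.045,-.055)),((715,348),(-.045,.055)),((577,308),(.045,.055))]
a2,t2,_,e2=rigid([p for _,p in ct],[W(c,.17) for c,_ in ct]);print("carton yaw",np.degrees(a2),t2,(e2*1e3).round(1).tolist(),"in track",R.T@(t2-t))
for c in((120,80),(80,288)):print("stop top",R.T@(W(c,.114)-t))
for n,c,z in(("blue near",(385,105),0),("blue left top",(290,0),.17),("redtin",(565,8),.108),("jar",(80,0),.12),("ytin",(728,35),.108)):print(n,R.T@(W(c,z)-t))
np.savez("tr.npz",a=a,t=t)
E
```

```text
track yaw 82.4920983318022 [ 0.56652166 -0.04459944] res mm [[1.5, -0.1], [9.3, -1.8], [-10.5, 0.6], [-1.0, -3.5], [-9.8, 1.0], [1.4, 4.7], [1.6, -1.1], [7.4, 0.2]]
carton yaw 75.67679392699847 [ 0.55575466 -0.13365808] [[0.5, -0.1], [0.7, -1.0], [0.4, 1.3], [-1.6, -0.2]] in track [-0.08970197 -0.00096197]
stop top [ 0.29663643 -0.07082653]
stop top [0.29653223 0.07702982]
blue near [ 0.12212125 -0.10792654]
blue left top [ 0.17919429 -0.12872497]
redtin [-0.00341903 -0.17080389]
jar [ 0.33328351 -0.1219661 ]
ytin [-0.12007009 -0.16839589]
```

```bash
python3 - <<'E'
import cv2
a=cv2.imread("pics/top0.png")[140:280,345:515]
cv2.imwrite("pics/c3.png",cv2.convertScaleAbs(cv2.resize(a,None,fx=4,fy=4,interpolation=cv2.INTER_CUBIC),alpha=1.5))
E
```

```text
(no output)
```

View pics/c3.png

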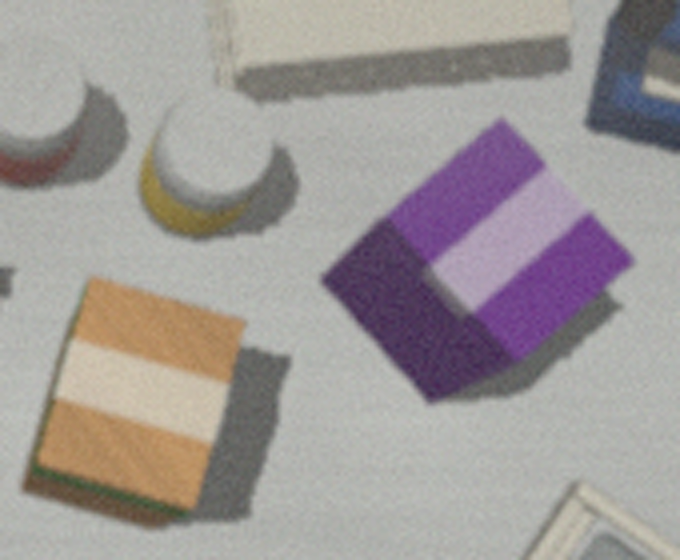

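The crop shows the purple carton with base corners at (322,277) and (432,402), yellow tin at (215,140) and the target carton at (145,395). I'll check the clearances for the gripper body.

```bash
python3 - <<'E'
from h import *
from plant import ctrl
s=ctrl.snapshot("top");d=np.load("tr.npz");a,t=d["a"],d["t"];R=np.array([[np.cos(a),-np.sin(a)],[np.sin(a),np.cos(a)]])
W=lambda c,z:R.T@(back(s,((c[0]+.5)/4-.5+345,(c[1]+.5)/4-.5+140),z)[:2]-t)
for n,c,z in(("p0",(322,277),0),("p0",(432,402),0),("p17",(388,218),.17),("p17",(515,360),.17),("ytin",(217,140),.108),("ytin edge",(200,238),0),("meal",(580,483),.03)):print(n,W(c,z).round(4))
# target in tool frame
o=ctrl.get_obs();p=o["tool_pos"];y=np.radians(o["orientation"][2]);print(p,o["orientation"])
for tx,ty in((-.205,.03),):
    w=t+R@np.array([tx,ty]);dl=w-p[:2];print("world",w,"tool shift",np.array([np.cos(y)*dl[0]+np.sin(y)*dl[1],np.sin(y)*dl[0]-np.cos(y)*dl[1]])/.8)
print("turn",(o["orientation"][2]-(np.degrees(a)-180))/90)
E
```

```text
p0 [-0.214  -0.1222]
p0 [-0.294  -0.0504]
p17 [-0.2124 -0.1185]
p17 [-0.2906 -0.0487]
ytin [-0.1202 -0.1692]
ytin edge [-0.1315 -0.1363]
meal [-0.3831 -0.0075]
[0.29407255 0.60754728 0.29217261] [-1.79997766e+02  1.77183959e-03 -2.58275371e+01]
world [ 0.50999295 -0.24392206] tool shift [0.70663292 0.84043367]
turn 0.7964484948086873
```

>>> send_rows(
  deltas=[
    [[0, 0, 0], 0.08],
    [[0, 0, 0], 0.16],
    [[0, 0, 0], 0.24],
    [[0, 0, 0], 0.32],
    [[0, 0, 0], 0.4],
  ],
  gripper=1,
)

```text
clock: 1.02
tool_pos: [0.2941, 0.6075, 0.2922]
orientation: [-180.0, 0.0, -62.0]
force: [-0.2, -0.1, 1.2]
opening: 0.0872
gripper_force: 0.0
```

>>> send_rows(
  deltas=[
    [[0, 0, 0], 0.08],
    [[0, 0, 0], 0.16],
    [[0, 0, 0], 0.24],
    [[0, 0, 0], 0.32],
    [[0, 0, 0], 0.396],
  ],
)

```text
clock: 1.43
tool_pos: [0.2941, 0.6075, 0.2922]
orientation: [180.0, 0.0, -97.6]
force: [0.8, -0.3, 0.7]
opening: 0.0874
gripper_force: 0.0
```

```bash
cat >> h.py <<'E'
def tp(o):
    d=np.load("tr.npz");a,t=float(d["a"]),d["t"];R=np.array([[np.cos(a),-np.sin(a)],[np.sin(a),np.cos(a)]])
    return np.r_[(R.T@(o["tool_pos"][:2]-t)),o["tool_pos"][2]], (o["orientation"][2]-np.degrees(a)), np.r_[R.T@o["force"][:2],o["force"][2]],o["clock"]
E
python3 -c "
from h import *
from plant import ctrl
print(tp(ctrl.get_obs()))"
```

```text
(array([0.61095637, 0.35531462, 0.29217484]), np.float64(-180.1262531113719), array([-0.18106786, -0.87325196,  0.72137418]), 1.4333)
```

>>> send_rows(
  deltas=[
    [[0.02, -0.008, 0], 0],
    [[0.06, -0.024, 0], 0],
    [[0.105, -0.042, 0], 0],
    [[0.155, -0.062, 0], 0],
    [[0.204, -0.0814, 0], 0],
  ],
)

```text
clock: 1.85
tool_pos: [0.3376, 0.4376, 0.292]
orientation: [-180.0, -0.0, -97.2]
force: [0.8, 0.3, 0.0]
opening: 0.0876
gripper_force: 0.0
```

>>> send_rows(
  deltas=[
    [[0.045, -0.018, 0], 0],
    [[0.09, -0.036, 0], 0],
    [[0.135, -0.054, 0], 0],
    [[0.18, -0.072, 0], 0],
    [[0.225, -0.09, 0], 0],
  ],
)

```text
clock: 2.27
tool_pos: [0.3862, 0.2498, 0.2926]
orientation: [-180.0, 0.1, -97.3]
force: [1.4, -0.2, -0.6]
opening: 0.0877
gripper_force: 0.0
```

>>> send_rows(
  deltas=[
    [[0.045, -0.018, 0], 0],
    [[0.09, -0.036, 0], 0],
    [[0.135, -0.054, 0], 0],
    [[0.18, -0.072, 0], 0],
    [[0.225, -0.09, 0], 0],
  ],
)

```text
clock: 2.68
tool_pos: [0.4347, 0.0621, 0.2928]
orientation: [-179.9, 0.1, -97.2]
force: [0.9, 0.5, -0.3]
opening: 0.0876
gripper_force: 0.0
```

>>> send_rows(
  deltas=[
    [[0.045, -0.018, 0], 0],
    [[0.09, -0.036, 0], 0],
    [[0.135, -0.054, 0], 0],
    [[0.18, -0.072, 0], 0],
    [[0.225, -0.09, 0], 0],
  ],
)

```text
clock: 3.1
tool_pos: [0.4835, -0.1258, 0.2926]
orientation: [-179.9, 0.0, -97.3]
force: [1.7, 1.1, 0.4]
opening: 0.0876
gripper_force: 0.0
```

>>> send_rows(
  deltas=[
    [[0.04, -0.016, 0], 0],
    [[0.08, -0.032, 0], 0],
    [[0.11, -0.044, 0], 0],
    [[0.13, -0.052, 0], 0],
    [[0.14, -0.056, 0], 0],
  ],
)

```text
clock: 3.52
tool_pos: [0.5138, -0.2427, 0.2918]
orientation: [180.0, -0.0, -97.4]
force: [0.1, 0.6, 0.2]
opening: 0.088
gripper_force: 0.0
```

```bash
python3 -c "
from h import *
from plant import ctrl
print(tp(ctrl.get_obs()))"
```

```text
(array([-0.20331287,  0.02635446,  0.29181609]), np.float64(-179.8880312649195), array([ 0.64986585, -0.01811277,  0.15525887]), 3.5167)
```

>>> send_rows(
  deltas=[
    [[0.006, 0.004, 0.03], 0],
    [[0.006, 0.004, 0.075], 0],
    [[0.006, 0.004, 0.12], 0],
    [[0.006, 0.004, 0.16], 0],
    [[0.006, 0.004, 0.2], 0],
  ],
)

```text
clock: 3.93
tool_pos: [0.5096, -0.2445, 0.1311]
orientation: [-180.0, 0.0, -97.3]
force: [1.3, -1.0, 0.1]
opening: 0.0874
gripper_force: 0.0
```

>>> send_rows(
  deltas=[
    [[0, 0, 0.03], 0],
    [[0, 0, 0.05], 0],
    [[0, 0, 0.062], 0],
    [[0, 0, 0.07], 0],
    [[0, 0, 0.073], 0],
  ],
)

```text
clock: 4.35
tool_pos: [0.5099, -0.2447, 0.0734]
orientation: [180.0, -0.0, -97.3]
force: [-0.6, 0.8, 0.2]
opening: 0.0877
gripper_force: 0.0
```

```bash
python3 - <<'E'
from h import *
from plant import ctrl
print(tp(ctrl.get_obs()))
for n in("top","scene"):
    s=ctrl.snapshot(n)
    im=s["color"][:,:,::-1]
    c=im[140:290,330:520] if n=="top" else im[190:400,230:420]
    cv2.imwrite(f"pics/d{n}.png",c)
a=cv2.imread("pics/dtop.png");b=cv2.imread("pics/dscene.png")
a=cv2.resize(a,(400,316));b=cv2.resize(b,(400,442));c=np.zeros((442,800,3),np.uint8);c[:316,:400]=a;c[:,400:]=b
cv2.imwrite("pics/d.png",cv2.convertScaleAbs(c,alpha=1.5))
E
```

```text
(array([-0.20574522,  0.02996079,  0.07341998]), np.float64(-179.75123885059205), array([0.72449142, 0.68480985, 0.15360874]), 4.35)
```

View pics/d.png

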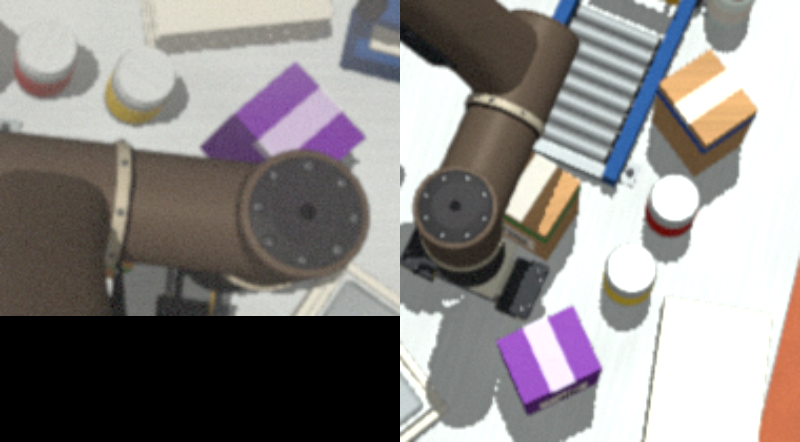

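>>> send_rows(
  deltas=[
    [[-0.004, 0, 0.001], 0],
    [[-0.009, 0, 0.002], 0],
    [[-0.014, 0, 0.0025], 0],
    [[-0.019, 0, 0.0025], 0],
    [[-0.023, 0, 0.0025], 0],
  ],
)

```text
clock: 4.87
tool_pos: [0.5124, -0.2261, 0.0722]
orientation: [-180.0, 0.0, -97.3]
force: [0.5, -0.0, -0.9]
opening: 0.0877
gripper_force: 0.0
```

>>> send_rows(
  deltas=[
    [[-0.003, 0, 0], 0],
    [[-0.006, 0, 0], 0],
    [[-0.009, 0, 0], 0],
    [[-0.012, 0, 0], 0],
    [[-0.015, 0, 0], 0],
  ],
)

```text
clock: 5.28
tool_pos: [0.5139, -0.2147, 0.0718]
orientation: [-180.0, -0.0, -97.3]
force: [0.8, -2.2, -0.2]
opening: 0.0879
gripper_force: 0.0
```

>>> send_rows(
  deltas=[
    [[-0.003, 0, 0], 0],
    [[-0.006, 0, 0], 0],
    [[-0.009, 0, 0], 0],
    [[-0.012, 0, 0], 0],
    [[-0.015, 0, 0], 0],
  ],
)

```text
clock: 5.7
tool_pos: [0.5153, -0.2026, 0.0718]
orientation: [-180.0, -0.0, -97.3]
force: [0.4, -2.0, -0.2]
opening: 0.0878
gripper_force: 0.0
```

```bash
python3 - <<'E'
from h import *
from plant import ctrl
print(tp(ctrl.get_obs()))
s=ctrl.snapshot("scene");a=s["color"][190:340,230:420,::-1]
cv2.imwrite("pics/e.png",cv2.convertScaleAbs(cv2.resize(a,None,fx=3.5,fy=3.5,interpolation=cv2.INTER_CUBIC),alpha=1.3))
for n in("scene","top"):
  m=ctrl.cut_out(ctrl.snapshot(n),"carton");print([(d["conf"],d["xy"],d["pixels"].sum()) for d in m])
E
```

```text
(array([-0.16336976,  0.03013998,  0.07179137]), np.float64(-179.77019117345105), array([-1.93899177, -0.63333741, -0.2007274 ]), 5.7)
[(0.94, [0.4725, 0.7504], np.int64(1598)), (0.81, [0.4717, 0.5831], np.int64(993))]
[(0.98, [0.7384, 0.4198], np.int64(2093)), (0.63, [0.2034, 0.6265], np.int64(5324)), (0.5, [0.5934, 0.5635], np.int64(12))]
```

View pics/e.png

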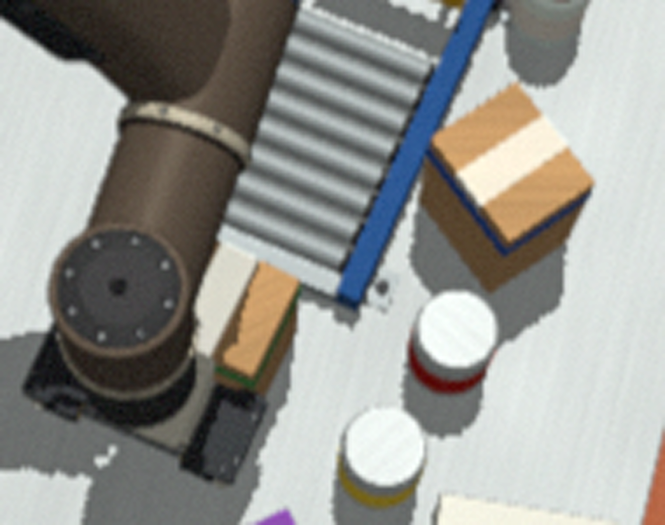

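The picture shows the carton upright, about (250,320) in the crop, being slid by the gripper body at about 2 N and now nearly square to the sill. I'll continue.

>>> send_rows(
  deltas=[
    [[-0.003, 0, 0], 0],
    [[-0.006, 0, 0], 0],
    [[-0.009, 0, 0], 0],
    [[-0.012, 0, 0], 0],
    [[-0.015, 0, 0], 0],
  ],
)

```text
clock: 6.37
tool_pos: [0.5168, -0.1908, 0.0719]
orientation: [-180.0, -0.0, -97.3]
force: [-0.6, -2.9, 1.8]
opening: 0.0875
gripper_force: 0.1
```

>>> send_rows(
  deltas=[
    [[-0.003, 0, 0], 0],
    [[-0.006, 0, 0], 0],
    [[-0.009, 0, 0], 0],
    [[-0.012, 0, 0], 0],
    [[-0.014, 0, 0], 0],
  ],
)

```text
clock: 6.78
tool_pos: [0.5182, -0.1795, 0.0718]
orientation: [180.0, -0.0, -97.3]
force: [0.5, -3.5, 1.4]
opening: 0.0875
gripper_force: 0.3
```

>>> send_rows(
  deltas=[
    [[-0.001, 0, 0], 0],
    [[-0.002, 0, 0], 0],
    [[-0.003, 0, 0], 0],
    [[-0.004, 0, 0], 0],
    [[-0.005, 0, 0], 0],
  ],
)

```text
clock: 7.2
tool_pos: [0.5187, -0.1758, 0.0718]
orientation: [-180.0, -0.0, -97.3]
force: [-0.1, -3.4, 0.8]
opening: 0.0877
gripper_force: 0.3
```

```bash
python3 - <<'E'
from h import *
from plant import ctrl
print(tp(ctrl.get_obs()))
E
```

```text
(array([-0.13635284,  0.03027422,  0.07178041]), np.float64(-179.77304391083564), array([-3.35194356, -0.37335772,  0.80264545]), 7.2)
```

>>> send_rows(
  deltas=[
    [[-0.001, 0, 0], 0],
    [[-0.002, 0, 0], 0],
    [[-0.003, 0, 0], 0],
    [[-0.004, 0, 0], 0],
    [[-0.005, 0, 0], 0],
  ],
)

```text
clock: 7.62
tool_pos: [0.5192, -0.1718, 0.0718]
orientation: [-180.0, 0.0, -97.3]
force: [-0.4, -3.3, 1.5]
opening: 0.0875
gripper_force: 0.3
```

>>> send_rows(
  deltas=[
    [[-0.001, 0, 0], 0],
    [[-0.002, 0, 0], 0],
    [[-0.003, 0, 0], 0],
    [[-0.004, 0, 0], 0],
    [[-0.004, 0, 0], 0],
  ],
)

```text
clock: 8.03
tool_pos: [0.5196, -0.1685, 0.0717]
orientation: [180.0, 0.0, -97.3]
force: [0.0, -2.4, 0.2]
opening: 0.0876
gripper_force: 0.1
```

```bash
python3 - <<'E'
from h import *
from plant import ctrl
o=ctrl.get_obs();print(tp(o),o["moment"])
s=ctrl.snapshot("scene");a=s["color"][215:315,250:370,::-1]
cv2.imwrite("pics/f.png",cv2.convertScaleAbs(cv2.resize(a,None,fx=5,fy=5,interpolation=cv2.INTER_CUBIC),alpha=1.3))
E
```

```text
(array([-0.12901468,  0.03032764,  0.07174918]), np.float64(-179.76262913067484), array([-2.39257926, -0.33841506,  0.1633243 ]), 8.0333) [-0.49119841 -0.07052825 -0.04706458]
```

View pics/f.png

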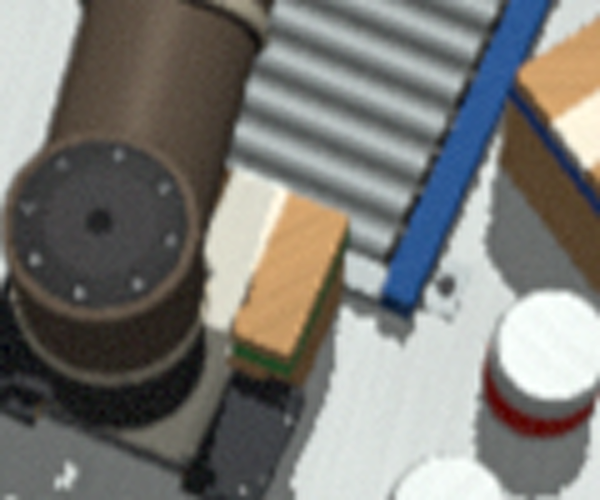

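```bash
python3 - <<'E'
from h import *
from plant import ctrl
s=ctrl.snapshot("scene");d=np.load("tr.npz");a,t=d["a"],d["t"];R=np.array([[np.cos(a),-np.sin(a)],[np.sin(a),np.cos(a)]])
for c,z in(((348,215),.17),((290,355),.17),((235,170),.17),((388,305),.042),((413,318),.042)):
  print(c,z,(R.T@(back(s,((c[0]+.5)/5-.5+250,(c[1]+.5)/5-.5+215),z)[:2]-t)).round(4))
E
```

```text
(348, 215) 0.17 [ 0.0011 -0.0491]
(290, 355) 0.17 [-0.0881 -0.0522]
(235, 170) 0.17 [-0.0006  0.0213]
(388, 305) 0.042 [-0.0053 -0.0817]
(413, 318) 0.042 [-0.0067 -0.0989]
```

>>> send_rows(
  deltas=[
    [[-0.001, 0, 0], 0],
    [[-0.002, 0, 0], 0],
    [[-0.003, 0, 0], 0],
    [[-0.004, 0, 0], 0],
    [[-0.005, 0, 0], 0],
  ],
)

```text
clock: 8.55
tool_pos: [0.52, -0.1654, 0.0721]
orientation: [-180.0, -0.0, -97.3]
force: [-3.5, -13.4, 7.7]
opening: 0.0875
gripper_force: 4.9
```

```bash
python3 - <<'E'
from h import *
from plant import ctrl
o=ctrl.get_obs();print(tp(o))
s=ctrl.snapshot("scene");a=s["color"][225:295,270:330,::-1]
cv2.imwrite("pics/g.png",cv2.convertScaleAbs(cv2.resize(a,None,fx=8,fy=8,interpolation=cv2.INTER_CUBIC),alpha=1.3))
E
```

```text
(array([-0.12581437,  0.03034754,  0.0721019 ]), np.float64(-179.81858835519188), array([-13.75455256,   1.76616906,   7.68518595]), 8.55)
```

>>> send_rows(
  deltas=[
    [[0.004, 0, 0], 0],
    [[0.01, 0, 0], 0],
    [[0.02, 0, 0], 0],
    [[0.035, 0, 0], 0],
    [[0.05, 0, 0], 0],
  ],
)

```text
clock: 9.02
tool_pos: [0.515, -0.2052, 0.0717]
orientation: [180.0, 0.0, -97.2]
force: [-0.0, -0.4, -0.2]
opening: 0.0876
gripper_force: 0.0
```

>>> send_rows(
  deltas=[
    [[0, 0, -0.03], 0],
    [[0, 0, -0.07], 0],
    [[0, -0.01, -0.11], 0],
    [[0, -0.025, -0.145], 0],
    [[0, -0.033, -0.166], 0],
  ],
  gripper=0.55,
)

```text
clock: 9.43
tool_pos: [0.5428, -0.2093, 0.2083]
orientation: [-179.7, -0.0, -97.3]
force: [0.9, -0.1, 0.4]
opening: 0.0599
gripper_force: 0.0
```

```bash
python3 - <<'E'
from h import *
from plant import ctrl
o=ctrl.get_obs();print(tp(o))
s=ctrl.snapshot("scene");a=s["color"][215:315,250:370,::-1]
cv2.imwrite("pics/g.png",cv2.convertScaleAbs(cv2.resize(a,None,fx=5,fy=5,interpolation=cv2.INTER_CUBIC),alpha=1.3))
E
```

```text
(array([-0.1663515 ,  0.00195706,  0.2083004 ]), np.float64(-179.77704375130077), array([-0.00644025, -0.86539576,  0.42739414]), 9.4333)
```

View pics/g.png

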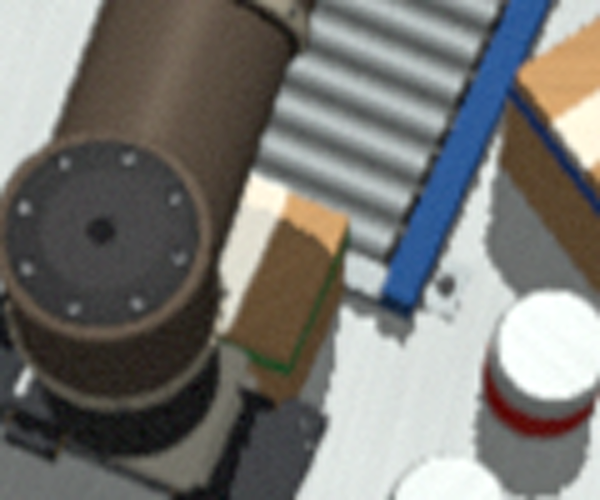

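The picture shows the carton upright and square against the sill (top front corner at (348,215)), with the gripper raised behind it. Next is the high push.

>>> send_rows(
  deltas=[
    [[-0.01, 0, 0], 0],
    [[-0.022, 0, 0.002], 0],
    [[-0.034, 0, 0.004], 0],
    [[-0.046, 0, 0.004], 0],
    [[-0.055, 0, 0.004], 0],
  ],
)

```text
clock: 9.9
tool_pos: [0.5463, -0.1629, 0.2003]
orientation: [179.9, -0.0, -97.2]
force: [0.6, -0.7, 0.7]
opening: 0.0478
gripper_force: 0.0
```

>>> send_rows(
  deltas=[
    [[-0.003, 0, 0], 0],
    [[-0.006, 0, 0], 0],
    [[-0.009, 0, 0], 0],
    [[-0.012, 0, 0], 0],
    [[-0.015, 0, 0], 0],
  ],
)

```text
clock: 10.32
tool_pos: [0.5483, -0.1521, 0.2014]
orientation: [-180.0, -0.0, -97.3]
force: [0.6, -0.6, -0.1]
opening: 0.0481
gripper_force: 0.0
```

>>> send_rows(
  deltas=[
    [[-0.003, 0, 0], 0],
    [[-0.006, 0, 0], 0],
    [[-0.009, 0, 0], 0],
    [[-0.012, 0, 0], 0],
    [[-0.015, 0, 0], 0],
  ],
)

```text
clock: 10.73
tool_pos: [0.5497, -0.1406, 0.2016]
orientation: [180.0, -0.1, -97.3]
force: [-2.3, -5.0, 3.4]
opening: 0.0481
gripper_force: 2.5
```

```bash
python3 - <<'E'
from h import *
from plant import ctrl
o=ctrl.get_obs();print(tp(o))
E
```

```text
(array([-0.09742707,  0.00415455,  0.20161544]), np.float64(-179.77338926093185), array([-5.30092508,  1.60028337,  3.38497329]), 10.7333)
```

>>> send_rows(
  deltas=[
    [[-0.003, 0, -0.001], 0],
    [[-0.006, 0, -0.002], 0],
    [[-0.009, 0, -0.003], 0],
    [[-0.012, 0, -0.004], 0],
    [[-0.015, 0, -0.005], 0],
  ],
)

```text
clock: 11.15
tool_pos: [0.5516, -0.1287, 0.206]
orientation: [-179.9, -0.0, -97.3]
force: [-0.4, -4.3, 3.6]
opening: 0.0483
gripper_force: 2.5
```

>>> send_rows(
  deltas=[
    [[-0.003, 0, 0], 0],
    [[-0.006, 0, 0], 0],
    [[-0.009, 0, 0], 0],
    [[-0.012, 0, 0], 0],
    [[-0.015, 0, 0], 0],
  ],
)

```text
clock: 11.57
tool_pos: [0.5529, -0.1162, 0.2054]
orientation: [-180.0, 0.0, -97.3]
force: [-0.9, -3.7, 4.1]
opening: 0.0482
gripper_force: 2.4
```

>>> send_rows(
  deltas=[
    [[-0.003, 0, 0], 0],
    [[-0.006, 0, 0], 0],
    [[-0.009, 0, 0], 0],
    [[-0.012, 0, 0], 0],
    [[-0.015, 0, 0], 0],
  ],
)

```text
clock: 11.98
tool_pos: [0.5544, -0.1043, 0.2053]
orientation: [180.0, 0.0, -97.3]
force: [-0.2, -2.2, 4.2]
opening: 0.0481
gripper_force: 2.1
```

>>> send_rows(
  deltas=[
    [[-0.003, 0, 0], 0],
    [[-0.006, 0, 0], 0],
    [[-0.009, 0, 0], 0],
    [[-0.012, 0, 0], 0],
    [[-0.015, 0, 0], 0],
  ],
)

```text
clock: 12.4
tool_pos: [0.5559, -0.0923, 0.2052]
orientation: [180.0, 0.0, -97.3]
force: [-0.9, -2.3, 3.1]
opening: 0.0481
gripper_force: 1.4
```

```bash
python3 - <<'E'
from h import *
from plant import ctrl
o=ctrl.get_obs();print(tp(o))
for n in("scene","top"):
  s=ctrl.snapshot(n)
  cv2.imwrite("pics/h_%s.png"%n,s["color"][:,:,::-1])
  print([(d["conf"],d["xy"]) for d in ctrl.boxes_of(s,"carton")])
E
```

```text
(array([-0.04869578,  0.00432792,  0.20521425]), np.float64(-179.77021168814798), array([-2.41352989,  0.58454218,  3.13416758]), 12.4)
[(0.66, [0.4684, 0.5796]), (0.55, [0.4717, 0.7508])]
[(0.9, [0.7336, 0.4371]), (0.69, [0.7977, 0.6496]), (0.64, [0.5194, 0.5196])]
```

>>> send_rows(
  deltas=[
    [[-0.002, 0, 0], 0],
    [[-0.004, 0, 0], 0],
    [[-0.006, 0, 0], 0],
    [[-0.008, 0, 0], 0],
    [[-0.01, 0, 0], 0],
  ],
)

```text
clock: 13.02
tool_pos: [0.5569, -0.0845, 0.2053]
orientation: [-180.0, 0.0, -97.3]
force: [1.0, -0.7, 1.9]
opening: 0.0482
gripper_force: 0.6
```

>>> send_rows(
  deltas=[
    [[-0.002, 0, 0], 0],
    [[-0.004, 0, 0], 0],
    [[-0.006, 0, 0], 0],
    [[-0.008, 0, 0], 0],
    [[-0.01, 0, 0], 0],
  ],
)

```text
clock: 13.43
tool_pos: [0.5578, -0.0766, 0.2052]
orientation: [180.0, 0.0, -97.3]
force: [0.5, 0.2, 0.6]
opening: 0.0481
gripper_force: 0.0
```

>>> send_rows(
  deltas=[
    [[0.015, 0, 0], 0],
    [[0.04, 0, 0], 0],
    [[0.07, 0, 0], 0],
    [[0.1, 0, 0], 0],
    [[0.12, 0, 0], 0],
  ],
)

```text
clock: 13.85
tool_pos: [0.5452, -0.1739, 0.2053]
orientation: [180.0, -0.0, -97.3]
force: [-0.1, -0.5, 0.6]
opening: 0.0486
gripper_force: 0.0
```

```bash
python3 - <<'E'
from h import *
from plant import ctrl
o=ctrl.get_obs();print(tp(o))
s=ctrl.snapshot("scene");a=s["color"][140:290,250:400,::-1]
b=ctrl.snapshot("top")["color"][150:290,180:340,::-1]
c=np.zeros((400,800,3),np.uint8);c[:,:400]=cv2.resize(a,(400,400),interpolation=cv2.INTER_CUBIC);c[:350,400:]=cv2.resize(b,(400,350),interpolation=cv2.INTER_CUBIC)
cv2.imwrite("pics/i.png",cv2.convertScaleAbs(c,alpha=1.4))
E
```

```text
(array([-0.13099796,  0.00425271,  0.20525254]), np.float64(-179.7857293772015), array([-0.53352083,  0.05293154,  0.60320763]), 13.85)
```

View pics/i.png

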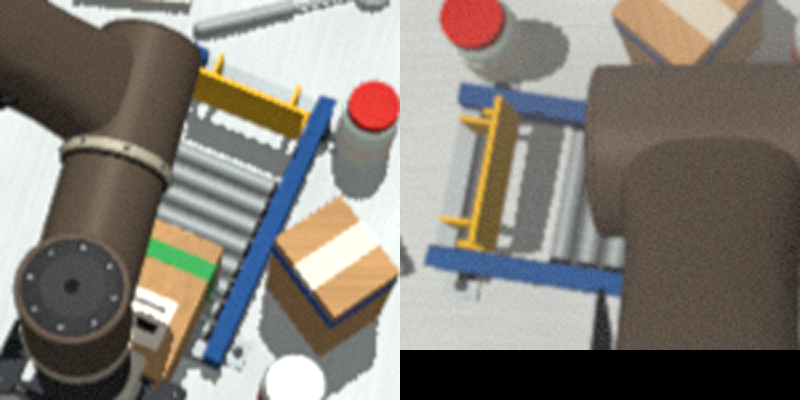

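The last allowed picture shows the carton lying label up on the rollers: green band at (180,260), label at (155,300). The stop is clear ahead at (250,100). I'll lower behind it and run it home.

>>> send_rows(
  deltas=[
    [[0, 0.002, -0.0], 0],
    [[0, 0.005, 0.02], 0],
    [[0, 0.007, 0.05], 0],
    [[0, 0.007, 0.08], 0],
    [[0, 0.007, 0.0965], 0],
  ],
)

```text
clock: 14.37
tool_pos: [0.539, -0.1705, 0.126]
orientation: [179.9, 0.0, -97.3]
force: [-0.2, 0.4, -0.6]
opening: 0.0481
gripper_force: 0.0
```

```bash
python3 - <<'E'
from h import *
from plant import ctrl
o=ctrl.get_obs();print(tp(o))
s=ctrl.snapshot("scene");d=np.load("tr.npz");a,t=d["a"],d["t"];R=np.array([[np.cos(a),-np.sin(a)],[np.sin(a),np.cos(a)]])
for c,z in(((222,240),.116),((153,220),.116),((165,378),.116),((307,133),.029),((208,365),.042)):
  print(c,z,(R.T@(back(s,((c[0]+.5)*.375-.5+250,(c[1]+.5)*.375-.5+140),z)[:2]-t)).round(4))
E
```

```text
(array([-0.12839137,  0.01079396,  0.12599505]), np.float64(-179.75486609717026), array([ 0.3527004 ,  0.24311264, -0.5861377 ]), 14.3667)
(222, 240) 0.116 [ 0.1137 -0.0465]
(153, 220) 0.116 [0.104  0.0344]
(165, 378) 0.116 [-0.0594 -0.0524]
(307, 133) 0.029 [ 0.3117 -0.0781]
(208, 365) 0.042 [-0.0075 -0.0842]
```

>>> send_rows(
  deltas=[
    [[-0.01, 0, 0], 0],
    [[-0.025, 0, 0], 0],
    [[-0.04, 0, 0], 0],
    [[-0.052, 0, 0], 0],
    [[-0.06, 0, 0], 0],
  ],
)

```text
clock: 14.83
tool_pos: [0.5471, -0.1219, 0.1293]
orientation: [-179.9, 0.0, -97.2]
force: [-0.5, -0.3, 0.2]
opening: 0.0481
gripper_force: 0.0
```

>>> send_rows(
  deltas=[
    [[-0.003, 0, 0], 0],
    [[-0.006, 0, 0], 0],
    [[-0.009, 0, 0], 0],
    [[-0.012, 0, 0], 0],
    [[-0.015, 0, 0], 0],
  ],
)

```text
clock: 15.25
tool_pos: [0.5478, -0.112, 0.1282]
orientation: [-180.0, -0.0, -97.3]
force: [0.0, -1.2, 0.5]
opening: 0.0483
gripper_force: 0.5
```

>>> send_rows(
  deltas=[
    [[-0.003, 0, 0], 0],
    [[-0.006, 0, 0], 0],
    [[-0.009, 0, 0], 0],
    [[-0.012, 0, 0], 0],
    [[-0.015, 0, 0], 0],
  ],
)

```text
clock: 15.67
tool_pos: [0.5494, -0.0998, 0.1281]
orientation: [180.0, -0.0, -97.3]
force: [-0.1, -0.4, 0.2]
opening: 0.0482
gripper_force: 0.5
```

>>> send_rows(
  deltas=[
    [[-0.003, 0, 0], 0],
    [[-0.006, 0, 0], 0],
    [[-0.009, 0, 0], 0],
    [[-0.012, 0, 0], 0],
    [[-0.015, 0, 0], 0],
  ],
)

```text
clock: 16.08
tool_pos: [0.5509, -0.0878, 0.1282]
orientation: [-180.0, -0.0, -97.3]
force: [0.8, -0.4, -0.5]
opening: 0.0482
gripper_force: 0.7
```

```bash
python3 - <<'E'
from h import *
from plant import ctrl
o=ctrl.get_obs();print(tp(o))
s=ctrl.snapshot("scene");m=[x for x in ctrl.cut_out(s,"carton")]
for x in m:
  p=x["pixels"].astype(np.uint8);q=cv2.findNonZero(p);print(x["conf"],x["xy"],cv2.boundingRect(q),cv2.approxPolyDP(cv2.convexHull(q),3,True).reshape(-1,2).tolist())
E
```

```text
(array([-0.04486214,  0.00982433,  0.12819076]), np.float64(-179.7683788379163), array([-0.34472481, -0.81032385, -0.54940286]), 16.0833)
0.8 [0.4711, 0.7527] (276, 337, 50, 50) [[325, 368], [290, 386], [276, 353], [311, 337]]
0.68 [0.5047, 0.4877] (311, 216, 26, 48) [[313, 216], [336, 227], [320, 263], [311, 250]]
```

>>> send_rows(
  deltas=[
    [[-0.004, 0, 0], 0],
    [[-0.008, 0, 0], 0],
    [[-0.012, 0, 0], 0],
    [[-0.016, 0, 0], 0],
    [[-0.02, 0, 0], 0],
  ],
)

```text
clock: 16.6
tool_pos: [0.5529, -0.0718, 0.1282]
orientation: [-180.0, -0.0, -97.3]
force: [-0.2, -0.9, 0.4]
opening: 0.048
gripper_force: 0.9
```

>>> send_rows(
  deltas=[
    [[-0.004, 0, 0], 0],
    [[-0.008, 0, 0], 0],
    [[-0.012, 0, 0], 0],
    [[-0.016, 0, 0], 0],
    [[-0.02, 0, 0], 0],
  ],
)

```text
clock: 17.02
tool_pos: [0.555, -0.056, 0.1282]
orientation: [-180.0, 0.0, -97.3]
force: [0.5, -1.7, 1.0]
opening: 0.048
gripper_force: 0.9
```

>>> send_rows(
  deltas=[
    [[-0.004, 0, 0], 0],
    [[-0.008, 0, 0], 0],
    [[-0.012, 0, 0], 0],
    [[-0.016, 0, 0], 0],
    [[-0.02, 0, 0], 0],
  ],
)

```text
clock: 17.43
tool_pos: [0.557, -0.0401, 0.1282]
orientation: [180.0, -0.0, -97.3]
force: [1.1, -2.2, -0.1]
opening: 0.0482
gripper_force: 1.0
```

>>> send_rows(
  deltas=[
    [[-0.004, 0, 0], 0],
    [[-0.008, 0, 0], 0],
    [[-0.012, 0, 0], 0],
    [[-0.016, 0, 0], 0],
    [[-0.02, 0, 0], 0],
  ],
)

```text
clock: 17.85
tool_pos: [0.559, -0.0242, 0.1282]
orientation: [-180.0, 0.0, -97.3]
force: [1.7, -1.5, -0.1]
opening: 0.0482
gripper_force: 0.9
```

>>> send_rows(
  deltas=[
    [[-0.004, 0, 0], 0],
    [[-0.008, 0, 0], 0],
    [[-0.012, 0, 0], 0],
    [[-0.016, 0, 0], 0],
    [[-0.02, 0, 0], 0],
  ],
)

```text
clock: 18.27
tool_pos: [0.561, -0.0084, 0.1282]
orientation: [-180.0, -0.0, -97.3]
force: [0.9, -1.9, 0.1]
opening: 0.0482
gripper_force: 1.0
```

>>> send_rows(
  deltas=[
    [[-0.004, 0, 0], 0],
    [[-0.008, 0, 0], 0],
    [[-0.012, 0, 0], 0],
    [[-0.016, 0, 0], 0],
    [[-0.02, 0, 0], 0],
  ],
)

```text
clock: 18.68
tool_pos: [0.563, 0.0075, 0.1281]
orientation: [180.0, 0.0, -97.3]
force: [2.1, -1.6, 1.4]
opening: 0.0485
gripper_force: 0.9
```

>>> send_rows(
  deltas=[
    [[-0.004, 0, 0], 0],
    [[-0.008, 0, 0], 0],
    [[-0.012, 0, 0], 0],
    [[-0.016, 0, 0], 0],
    [[-0.02, 0, 0], 0],
  ],
)

```text
clock: 19.1
tool_pos: [0.5651, 0.0234, 0.1282]
orientation: [180.0, -0.0, -97.3]
force: [1.1, -1.1, 0.9]
opening: 0.0483
gripper_force: 1.0
```

```bash
python3 - <<'E'
from h import *
from plant import ctrl
o=ctrl.get_obs();print(tp(o))
d=np.load("tr.npz");a,t=d["a"],d["t"];R=np.array([[np.cos(a),-np.sin(a)],[np.sin(a),np.cos(a)]])
for n in("scene","top"):
  s=ctrl.snapshot(n)
  for x in ctrl.cut_out(s,"carton"):
    q=cv2.findNonZero(x["pixels"].astype(np.uint8));h=cv2.approxPolyDP(cv2.convexHull(q),3,True).reshape(-1,2)
    print(n,x["conf"],h.tolist(),[(R.T@(back(s,c,.116)[:2]-t)).round(3).tolist() for c in h])
E
```

```text
(array([0.06721125, 0.01031227, 0.12816048]), np.float64(-179.77050042662955), array([-0.9800908 , -1.24821336,  0.94191103]), 19.1)
scene 0.78 [[325, 367], [318, 375], [291, 387], [276, 353], [310, 336]] [[-0.27, -0.186], [-0.298, -0.177], [-0.358, -0.122], [-0.29, -0.045], [-0.208, -0.113]]
scene 0.63 [[332, 187], [349, 194], [348, 207], [334, 230], [328, 216]] [[0.241, 0.011], [0.241, -0.046], [0.2, -0.06], [0.114, -0.05], [0.148, -0.016]]
top 0.69 [[292, 242], [288, 256], [265, 252]] [[0.107, 0.031], [0.111, 0.065], [0.165, 0.064]]
top 0.67 [[503, 205], [475, 230], [454, 240], [425, 210], [470, 170]] [[-0.371, -0.13], [-0.312, -0.06], [-0.265, -0.029], [-0.191, -0.09], [-0.286, -0.203]]
```

>>> send_rows(
  deltas=[
    [[-0.004, 0, 0], 0],
    [[-0.008, 0, 0], 0],
    [[-0.012, 0, 0], 0],
    [[-0.016, 0, 0], 0],
    [[-0.02, 0, 0], 0],
  ],
)

```text
clock: 19.72
tool_pos: [0.567, 0.0392, 0.128]
orientation: [180.0, -0.0, -97.3]
force: [-0.1, -1.7, -0.2]
opening: 0.0483
gripper_force: 0.7
```

>>> send_rows(
  deltas=[
    [[-0.003, 0, 0], 0],
    [[-0.006, 0, 0], 0],
    [[-0.009, 0, 0], 0],
    [[-0.012, 0, 0], 0],
    [[-0.015, 0, 0], 0],
  ],
)

```text
clock: 20.13
tool_pos: [0.5686, 0.0511, 0.1281]
orientation: [180.0, 0.0, -97.3]
force: [0.9, -1.9, 0.4]
opening: 0.048
gripper_force: 0.5
```

>>> send_rows(
  deltas=[
    [[-0.0015, 0, 0], 0],
    [[-0.003, 0, 0], 0],
    [[-0.0045, 0, 0], 0],
    [[-0.006, 0, 0], 0],
    [[-0.0075, 0, 0], 0],
  ],
)

```text
clock: 20.55
tool_pos: [0.5694, 0.0569, 0.1282]
orientation: [-180.0, 0.0, -97.3]
force: [-0.0, -0.4, -0.6]
opening: 0.0482
gripper_force: 0.5
```

>>> send_rows(
  deltas=[
    [[-0.001, 0, 0], 0],
    [[-0.002, 0, 0], 0],
    [[-0.003, 0, 0], 0],
    [[-0.004, 0, 0], 0],
    [[-0.005, 0, 0], 0],
  ],
)

```text
clock: 20.97
tool_pos: [0.5699, 0.0608, 0.1282]
orientation: [-180.0, 0.0, -97.3]
force: [-1.1, -1.7, -0.7]
opening: 0.0483
gripper_force: 0.4
```

>>> send_rows(
  deltas=[
    [[-0.001, 0, 0], 0],
    [[-0.002, 0, 0], 0],
    [[-0.003, 0, 0], 0],
    [[-0.0035, 0, 0], 0],
    [[-0.0035, 0, 0], 0],
  ],
)

```text
clock: 21.38
tool_pos: [0.5703, 0.0637, 0.1282]
orientation: [-180.0, 0.0, -97.3]
force: [-0.5, 0.1, 0.5]
opening: 0.0481
gripper_force: 0.1
```

>>> send_rows(
  deltas=[
    [[-0.001, 0, 0], 0],
    [[-0.002, 0, 0], 0],
    [[-0.003, 0, 0], 0],
    [[-0.0035, 0, 0], 0],
    [[-0.0035, 0, 0], 0],
  ],
)

```text
clock: 21.8
tool_pos: [0.5706, 0.0665, 0.1282]
orientation: [-180.0, 0.0, -97.3]
force: [0.3, -0.2, -0.2]
opening: 0.0481
gripper_force: 0.1
```

>>> send_rows(
  deltas=[
    [[-0.001, 0, 0], 0],
    [[-0.002, 0, 0], 0],
    [[-0.003, 0, 0], 0],
    [[-0.0035, 0, 0], 0],
    [[-0.0035, 0, 0], 0],
  ],
)

```text
clock: 22.22
tool_pos: [0.571, 0.0692, 0.1282]
orientation: [-180.0, 0.0, -97.3]
force: [0.5, 0.0, 0.4]
opening: 0.048
gripper_force: 0.1
```

>>> send_rows(
  deltas=[
    [[-0.001, 0, 0], 0],
    [[-0.002, 0, 0], 0],
    [[-0.003, 0, 0], 0],
    [[-0.0035, 0, 0], 0],
    [[-0.0035, 0, 0], 0],
  ],
)

```text
clock: 22.63
tool_pos: [0.5713, 0.0713, 0.1282]
orientation: [180.0, -0.1, -97.3]
force: [0.7, -4.5, 1.2]
opening: 0.048
gripper_force: 2.3
```

```bash
python3 - <<'E'
from h import *
from plant import ctrl
o=ctrl.get_obs();print(tp(o))
d=np.load("tr.npz");a,t=d["a"],d["t"];R=np.array([[np.cos(a),-np.sin(a)],[np.sin(a),np.cos(a)]])
for n in("scene","top"):
  s=ctrl.snapshot(n)
  for x in ctrl.cut_out(s,"carton"):
    q=cv2.findNonZero(x["pixels"].astype(np.uint8));h=cv2.approxPolyDP(cv2.convexHull(q),2,True).reshape(-1,2)
    print(n,x["conf"],[(R.T@(back(s,c,.116)[:2]-t)).round(3).tolist() for c in h])
E
```

```text
(array([0.11550209, 0.0104432 , 0.12816808]), np.float64(-179.79240906611386), array([-4.32286976, -1.2615475 ,  1.18158237]), 22.6333)
scene 0.87 [[0.296, -0.046], [0.275, -0.058], [0.181, -0.058], [0.102, -0.006], [0.099, 0.016], [0.286, 0.01]]
scene 0.23 [[0.147, -0.241], [0.098, -0.237], [0.035, -0.195], [0.082, -0.118], [0.12, -0.103], [0.141, -0.104], [0.209, -0.152], [0.163, -0.231]]
top 0.92 [[-0.366, -0.131], [-0.35, -0.102], [-0.31, -0.058], [-0.27, -0.032], [-0.258, -0.031], [-0.191, -0.088], [-0.194, -0.101], [-0.283, -0.203], [-0.335, -0.166]]
top 0.85 [[0.163, 0.033], [0.162, 0.063], [0.216, 0.064], [0.173, 0.032]]
```

Contact with the stop is exactly where measured. Now the firm press.

>>> send_rows(
  deltas=[
    [[-0.0004, 0, 0], 0],
    [[-0.0008, 0, 0], 0],
    [[-0.0012, 0, 0], 0],
    [[-0.0012, 0, 0], 0],
    [[-0.0012, 0, 0], 0],
  ],
)

```text
clock: 23.25
tool_pos: [0.5712, 0.0714, 0.1282]
orientation: [180.0, -0.1, -97.3]
force: [2.6, -9.3, 1.5]
opening: 0.0482
gripper_force: 4.6
```

>>> send_rows(
  deltas=[
    [[0, 0, 0], 0],
    [[0, 0, 0], 0],
    [[0, 0, 0], 0],
    [[0, 0, 0], 0],
    [[0, 0, 0], 0],
  ],
)

```text
clock: 23.67
tool_pos: [0.5713, 0.0714, 0.1282]
orientation: [180.0, -0.1, -97.3]
force: [2.5, -9.0, 0.1]
opening: 0.048
gripper_force: 4.6
```

>>> send_rows(
  deltas=[
    [[0, 0, 0], 0],
    [[0, 0, 0], 0],
    [[0, 0, 0], 0],
    [[0, 0, 0], 0],
    [[0, 0, 0], 0],
  ],
)

```text
clock: 24.08
tool_pos: [0.5713, 0.0714, 0.1282]
orientation: [180.0, -0.1, -97.3]
force: [1.4, -9.9, 1.0]
opening: 0.0482
gripper_force: 4.6
```

>>> send_rows(
  deltas=[
    [[0.0005, 0, 0], 0],
    [[0.001, 0, 0], 0],
    [[0.0015, 0, 0], 0],
    [[0.002, 0, 0], 0],
    [[0.003, 0, 0], 0],
  ],
)

```text
clock: 24.5
tool_pos: [0.5711, 0.0708, 0.1281]
orientation: [-180.0, 0.0, -97.3]
force: [-0.3, 0.2, 0.1]
opening: 0.0481
gripper_force: 0.0
```

>>> send_rows(
  deltas=[
    [[0.002, 0, 0], 0],
    [[0.006, 0, 0], 0],
    [[0.012, 0, 0], 0],
    [[0.03, 0, 0], 0],
    [[0.06, 0, 0], 0],
  ],
)

```text
clock: 24.92
tool_pos: [0.5652, 0.0231, 0.1282]
orientation: [-180.0, 0.0, -97.2]
force: [0.9, -0.5, -0.1]
opening: 0.0483
gripper_force: 0.0
```

>>> send_rows(
  deltas=[
    [[0.04, 0, 0], 0],
    [[0.08, 0, 0], 0],
    [[0.12, 0, -0.02], 0],
    [[0.14, 0, -0.05], 0],
    [[0.15, 0, -0.09], 0],
  ],
)

```text
clock: 25.33
tool_pos: [0.5473, -0.0993, 0.1989]
orientation: [179.7, -0.1, -97.4]
force: [1.3, 0.3, -0.2]
opening: 0.0482
gripper_force: 0.0
```

```bash
python3 - <<'E'
from h import *
from plant import ctrl
o=ctrl.get_obs();print(tp(o))
d=np.load("tr.npz");a,t=d["a"],d["t"];R=np.array([[np.cos(a),-np.sin(a)],[np.sin(a),np.cos(a)]])
for n in("scene","top"):
  s=ctrl.snapshot(n)
  for x in ctrl.cut_out(s,"carton"):
    q=cv2.findNonZero(x["pixels"].astype(np.uint8));h=cv2.approxPolyDP(cv2.convexHull(q),2,True).reshape(-1,2)
    print(n,x["conf"],[(R.T@(back(s,c,.116)[:2]-t)).round(3).tolist() for c in h])
E
```

```text
(array([-0.05669615,  0.01187367,  0.19889673]), np.float64(-179.92612436152982), array([ 0.50579721, -1.22384534, -0.21618165]), 25.3333)
scene 0.87 [[0.293, -0.041], [0.26, -0.058], [0.104, -0.058], [0.094, 0.011], [0.099, 0.023], [0.202, 0.058], [0.275, 0.059], [0.293, 0.043]]
scene 0.78 [[-0.273, -0.187], [-0.289, -0.185], [-0.357, -0.118], [-0.288, -0.043], [-0.209, -0.117]]
top 0.73 [[-0.368, -0.134], [-0.369, -0.125], [-0.312, -0.058], [-0.263, -0.029], [-0.201, -0.08], [-0.211, -0.12], [-0.286, -0.203], [-0.332, -0.173]]
top 0.19 [[-0.03, -0.203], [-0.04, -0.169], [-0.03, -0.152], [0.026, -0.139], [0.03, -0.171], [0.023, -0.2], [0.01, -0.212], [-0.009, -0.215]]
```

>>> send_rows(
  deltas=[
    [[0.01, 0, -0.04], 0],
    [[0.02, 0, -0.08], 0],
    [[0.04, 0, -0.1], 0],
    [[0.06, 0, -0.11], 0],
    [[0.07, 0, -0.11], 0],
  ],
)

```text
clock: 25.95
tool_pos: [0.5429, -0.1527, 0.2893]
orientation: [-179.9, 0.0, -97.3]
force: [0.5, 0.9, -0.5]
opening: 0.0482
gripper_force: 0.0
```

```bash
python3 - <<'E'
from h import *
from plant import ctrl
d=np.load("tr.npz");a,t=d["a"],d["t"];R=np.array([[np.cos(a),-np.sin(a)],[np.sin(a),np.cos(a)]])
s=ctrl.snapshot("scene");K,Rc,tc=cam(s);g=s["color"]
# brightness/colour along track at carton-top height, several y
for y in(-.04,-.02,0,.02,.04):
  P=np.array([[*(t+R@np.array([x,y])),.115] for x in np.arange(.27,.312,.003)])
  q=cv2.projectPoints(P,Rc,tc,K,None)[0].reshape(-1,2).astype(np.float32)
  v=cv2.remap(g,q[None,:,0],q[None,:,1],cv2.INTER_LINEAR)[0]
  print(y,v.tolist())
for x in ctrl.cut_out(s,"carton")[:2]:
    q=cv2.findNonZero(x["pixels"].astype(np.uint8));h=cv2.approxPolyDP(cv2.convexHull(q),2,True).reshape(-1,2)
    print(x["conf"],[(R.T@(back(s,c,.116)[:2]-t)).round(3).tolist() for c in h])
E
```

```text
-0.04 [[62, 132, 71], [101, 128, 74], [139, 123, 78], [152, 117, 78], [151, 117, 78], [151, 118, 79], [150, 117, 79], [152, 117, 77], [159, 123, 69], [178, 139, 59], [173, 151, 102], [160, 158, 144], [154, 161, 160], [153, 160, 159]]
-0.02 [[59, 135, 74], [101, 127, 75], [138, 123, 79], [154, 121, 81], [155, 120, 80], [154, 120, 81], [154, 120, 80], [156, 121, 81], [167, 129, 68], [181, 144, 64], [179, 154, 93], [160, 157, 142], [153, 160, 158], [152, 160, 160]]
0 [[60, 132, 72], [95, 129, 75], [137, 121, 78], [151, 119, 80], [156, 121, 82], [156, 120, 81], [157, 122, 83], [158, 124, 84], [156, 127, 85], [170, 139, 76], [170, 149, 99], [158, 153, 135], [150, 157, 156], [148, 156, 156]]
0.02 [[62, 133, 72], [108, 129, 75], [145, 126, 81], [161, 126, 85], [162, 126, 86], [162, 125, 85], [160, 124, 84], [162, 126, 84], [171, 134, 78], [182, 146, 67], [175, 148, 84], [155, 150, 130], [148, 153, 151], [147, 153, 154]]
0.04 [[63, 133, 73], [102, 131, 77], [143, 127, 82], [159, 125, 85], [162, 124, 85], [164, 125, 87], [165, 128, 88], [165, 127, 86], [169, 132, 74], [180, 142, 55], [170, 134, 36], [130, 102, 26], [100, 78, 25], [96, 74, 22]]
0.84 [[-0.277, -0.183], [-0.356, -0.121], [-0.288, -0.05], [-0.209, -0.117], [-0.253, -0.17]]
0.74 [[0.29, -0.049], [0.257, -0.059], [0.096, -0.057], [0.098, 0.042], [0.175, 0.06], [0.287, 0.058], [0.295, 0.014]]
```

Carton colour runs straight into stop yellow with no gap across the whole width. The edges are parallel to the track and nothing else has moved, so I'm handing it in.

```bash
python3 -c "
from plant import ctrl
print(ctrl.close_job())"
```

```text
the job is handed in; nothing more can be done
None
```

The green-banded carton lies label up, square and tight against the yellow end stop after a press of about 9–10 N held for roughly 0.8 s; the highest force I read was about 14 N while setting it against the sill, I saw nothing else disturbed, and the job was handed in at about 26 s without a verdict shown.

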